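# Raise the needle head of a sample concentrator to its loading mark

### The job

The samples in the concentrator have dried down: first shut off its gas by flipping the valve's toggle lever all the way over to the back, then squeeze the lock button in the lift grip on top of the telescoping column and, with it squeezed, raise the needle head until the second broad ring on the tube (the 80 mm mark) is level with the rim of the sleeve. Do not force the column while it is locked, and leave the vial rack, the vial, the funnel and the mixer standing where they are. Finish holding the head at that mark with the button still squeezed, so that the vials can be changed and the head let down again.

Things in the scene. Friction and masses are not known exactly. Their poses are not given: they have to be found in the camera images.
- concentrator: sample concentrator, fixed to the bench: white base 190 (x) by 340 (y) by 75 mm high, grey control panel on the front (-x). Origin: centre of the underside; x points to its back, z up. On the deck (height 75 mm): at y = -60 an aluminium block 100 x 130 mm with open vials up to height 107; at x = 0, y = 40 the telescoping column; at x = -15, y = 135 the gas valve. Place and yaw vary
- lever_pivot (a point): pivot of the gas valve's toggle lever, 27 mm above the deck, axes as the concentrator's; the brass valve body around it is 24 mm square and its two lugs reach 7 mm above the pivot
- lever_tip (a point): centre of the 15 mm ball at the end of the steel toggle lever (8 mm thick bar); it is 55 mm from the pivot. The lever swings in the concentrator's x-z plane
- gas_lever (a joint): angle of the toggle lever, rad: 0 = open, leaning 0.6 rad to the front (-x); 0.6 = upright; 1.2 = shut, leaning 0.6 rad to the back (+x), its stop. Stiff by friction (about 0.06 N m), stays where it is left
- sleeve_rim (a point): centre of the rim of the column's fixed outer sleeve (collar 33 mm in diameter), height 155 mm; the bright inner tube, 18 mm in diameter, comes up out of it. Its scale is engraved dark rings: a thin one every 10 mm, a broad one (3 mm) every 40 mm; the ring whose middle is level with the rim gives the extension
- column (a joint): extension of the telescoping column, m: 0 = down, grows upward, stop at 0.105; first broad ring at the rim = 0.040, second = 0.080. Starts at 0.005 to 0.020. Locked by a friction brake (about 14 N) unless the button is squeezed; unlocked, the head (0.4 to 0.7 kg) sinks if not carried. The head, a manifold 100 x 120 x 22 mm over the vials with needles below, moves straight up and down only
- needle_head: the inner tube with the needle manifold and the lift grip, all one piece that slides up and down. Origin on the column's axis, level with the sleeve's rim at extension 0 and above it by the extension; the manifold's and hub's top lies 32 mm above the origin, the top of the grip 88 mm
- lift_grip (a point): centre of the black hand grip that stands on the hub in line with the column: 46 (x) by 26 (y) mm, from 32 mm below this point (manifold's top) to 24 mm above it, axes as the concentrator's. Flat cheek on its -y side, lock button on its +y side at this height; take it from above with the fingers on these two sides
- lock_button (a joint): how far the lock button is pressed, m: 0 = out (locked), stop at 0.004. A grey pad 32 (x) by 28 mm high on the grip's +y face, its centre level with the point lift_grip, standing 6 mm proud; it goes in towards -y. Its spring takes 14 N to start and 16 N fully in (grip with 25 N or more); the brake is off from 1 mm on
- vial_rack: blue vial rack 105 by 205 by 40 mm with a few capped vials, loose, behind the concentrator; leave alone
- sample_vial: glass vial with black screw cap, 29 mm in diameter, 58 mm high, loose, in front of the concentrator; leave alone
- funnel: white plastic funnel standing mouth down, 84 mm in diameter, 105 mm high, loose, at the concentrator's right (-y) end; leave alone
- mixer: vortex mixer, grey cone with blue dome, 136 mm in diameter, 104 mm high, loose, at the concentrator's left (+y) end; leave alone

How it is judged:
By the outcome, as a careful person would: the job done as asked, in the order asked, and still so for the second after the job is handed in, while the arm keeps its last pose, push and grip.
It also fails if it takes over 45 s, if anything falls off the work surface, if the arm or the gripper's body presses on something with over 40 N, if the wrist force passes 120 N, or if a joint passes its speed limit or range.

### The arm

A 6-joint arm with a two-finger parallel gripper is mounted at the origin on the work surface. World frame = base frame: x ahead of the robot, y to its left, z up, the work surface at z = 0. Lengths are in mm, angles in rad, forces in N, time in s.
With the tool pointing down it reaches from about 400 to 925 mm from the base axis. Payload 12.5 kg.
Tool frame: the origin (TCP) lies between the finger pads; the fingertips stand 19 mm ahead of it and the grasp point (between the pads) is the TCP (env.nose_length is the distance from the TCP to the fingertips, in mm); z points along the fingers, y is the line along which they close (so a half turn about z gives the same grasp; the last joint's range is limited). The gripper opens to 95 mm and grips with 3 to 60 N. Pads are 20 mm wide; open, the fingers measure 119 mm over their backs; the gripper's body (75 mm by 180 mm) begins 59 mm behind the grasp point.
Start: joints at [1.201, 0.491, 1.559, -0, 1.092, -0.106], TCP at [162.952, 603.403, 201.061] pointing down, gripper open.
Joint ranges: [-3.1, 3.1], [-0.84, 2.19], [0.05, 2.79], [-1.13, 4.28], [0.06, 2.93], [-2.69, 2.69]. Speed limits (rad/s): [2.22, 2.22, 2.79, 3.14, 3.14, 3.14].

### API

Orientations are given as [roll, pitch, yaw] about the fixed x, y, z axes, in that order (R = Rz(yaw) Ry(pitch) Rx(roll)).
In Python, from cell import env gives the robot as it stands. The module is installed in compiled form; this text tells all that it offers.
- The arm moves only by the tool drive_tool, never from a script. Its argument "rows" is a list that holds one entry, the list of rows, each a list of 7 numbers: the shift along the tool's x, y, z scaled (see below), then the turn, a rotation vector about the tool's x, y, z scaled (see below), then the opening, from 0 (shut) to 1 (fully open). In form: [[[tx, ty, tz, ax, ay, az, jaw], ...]]. A call has 1 to 5 rows; each row shifts and turns the commanded pose from where the row before left it, along the tool's axes as they then stand; what a row does not reach is not made up. The controller multiplies each number of a shift by 250 mm and each number of a turn by 180 degrees. A row lasts 1/8 s, in which the tool goes at most 62.5 mm and 10.7 degrees, less where a joint would pass 70% of its speed; a pose out of reach is approached as far as the arm can. A call with a number of a shift or a turn outside -1 to 1 is refused whole. A call with a gripper value outside its range is refused whole. The fingers move at their own pace and stop on an object; the grip force is fixed at half the most. Time passes only in rows, so rows that do not move let the fingers close. It gives the time, the measured TCP pose, the force, the opening and the grip force at its end, in the units of the state.
- env.state(): the state, without advancing time (a new reading comes with each control period).
- env.read_camera(name): name is "scene" or "top" or "wrist"; returns a dict with "color" (384x512x3 uint8, blue, green, red), "camera_matrix" (3x3 intrinsics, pixels), "k1" (the pictures are not rectified: a ray, as slopes to the right and down, at radius r is drawn at 1 + k1 r^2 times it, then the intrinsics apply), "pose" (4x4, takes a point from camera to world coordinates). Camera axes: x right, y up, looking along -z (the intrinsics and any distortion apply to the point x, -y, -z); pixel columns grow to the right and rows downward; lengths in mm; the calibration is good to about 2 mm. A picture is of the moment at which its call begins. There is no depth.
- env.job_done(): hands the job in; it is judged then, once.
Trained networks look in a picture, given as the dict that the camera call returned (one of the last four; its "shot" number tells which), for a name from the list of things; names that differ only in an ending like _2 or _b are one class to them, and where a whole thing is asked for, a point or a joint stands for the part that bears it (a point fixed in the world has none). Each returns a list of dicts, best first, with "score" (0 to 1); they miss things now and then, are a little off and sometimes report something else, mostly with a low value. They report only what shows in the picture. A call takes as long as a camera call.
- env.search_frame(name, picture): "at" ([x, y, z] in mm, in the coordinates of the camera as it stood for that picture, good to about 4 mm: the middle of the surface that is visible of it).
- env.place_of(name, picture): "at" ([x, y, z] in mm, in the coordinates of the camera as it stood for that picture, good to about 4 mm: a listed point, or the origin of a listed thing).
The state is a dict: "t": time; "joints": joint angles; "qvel": joint speeds; "tau": joint torques, N m; "eef_pos": TCP position; "tcp_rot": TCP orientation; "ft_force": force on the tool from outside, world axes, zero at the start; "moment": the same for the moment, N m; "opening": opening from 0.0 (shut) to 1.0 (fully open); "grip_force": force on a finger pad.
Only numpy, scipy, OpenCV 4.12 (cv2) and the standard library are available. Lean on these libraries where they do the work, as an engineer would, in place of code of your own. Each camera call takes 0.05 s, during which the arm holds its last target. There are 200 camera calls.

## Working session

There is one attempt and no reset: what is moved stays moved. The work goes in short steps, Python scripts to look and compute and a tool call to move; the robot and the scene stay as the last step left them, time stands still between calls to the robot, and variables do not carry over. Pictures are saved under pics/ and viewed, at most 10 in all, crops included, and the job is handed in when it is done.

Besides the shell and the picture viewer there is one more tool, called as name(argument=value, ...), one argument or row to a line, values as JSON. drive_tool: Moves the arm, as the interface text tells. Its arguments: {"type":"object","properties":{"rows":{"type":"array","items":{"type":"array","items":{"type":"array","items":{"type":"number","minimum":-1,"maximum":1}}}}},"required":["rows"]}

```bash
mkdir -p pics
cat > h.py <<'E'
import numpy as np, cv2
from cell import env
def w(pic,p): return (pic["pose"]@np.r_[p,1])[:3]
def look(cam,names):
    p=env.read_camera(cam)
    for n in names:
        for d in env.place_of(n,p)[:2]:
            print(cam,n,round(d["score"],2),w(p,d["at"]).round(1))
    return p
def proj(pic,P):
    q=np.linalg.inv(pic["pose"])@np.r_[P,1]
    s=np.array([q[0]/-q[2],-q[1]/-q[2]]); s=s*(1+pic["k1"]*(s@s))
    return (pic["camera_matrix"]@np.r_[s,1])[:2]
def ray(pic,u,v):
    K=pic["camera_matrix"]; s=np.array([(u-K[0,2])/K[0,0],(v-K[1,2])/K[1,1]]); d=s.copy()
    for _ in range(20): d=s/(1+pic["k1"]*(d@d))
    R=pic["pose"][:3,:3]; return pic["pose"][:3,3], R@np.array([d[0],-d[1],-1])
def at_z(pic,u,v,z):
    o,r=ray(pic,u,v); return o+r*(z-o[2])/r[2]
E
python3 - <<'E'
from h import *
N=["concentrator","lever_pivot","lever_tip","sleeve_rim","lift_grip","needle_head","mixer","funnel","vial_rack","sample_vial"]
im=[]
for c in ["scene","top"]:
    p=look(c,N); cv2.imwrite(f"pics/{c}0.png",p["color"]); print(c,p["pose"][:3,3].round())
print(env.state())
E
```

```text
scene concentrator 0.98 [ 537.8 -156.1   -1.1]
scene lever_pivot 0.81 [581.1 -30.8 103. ]
scene lever_tip 0.49 [556.8 -13.2 149.6]
scene sleeve_rim 0.76 [ 555.6 -123.8  152.8]
scene lift_grip 0.9 [ 556.  -122.3  228.7]
scene needle_head 0.82 [ 559.5 -121.8  165.5]
scene mixer 0.9 [713.9  60.   -1.4]
scene mixer 0.44 [557.2 -17.4 147.1]
scene vial_rack 0.62 [ 722.5 -281.1    4.1]
scene vial_rack 0.41 [583.7 -28.3 104.1]
scene sample_vial 0.64 [ 360.7 -182.2    0.4]
scene [976. 642. 753.]
top concentrator 0.96 [ 5.393e+02 -1.590e+02  4.000e-01]
top lever_pivot 0.94 [580.5 -28.2  97.2]
top lever_tip 0.36 [556.3 -16.3 147.6]
top sleeve_rim 0.93 [ 553.4 -125.3  155.1]
top lift_grip 0.69 [ 555.5 -119.1  229.1]
top needle_head 0.59 [ 554.7 -123.5  163.2]
top mixer 0.57 [712.5  62.8   1.6]
top funnel 0.64 [ 387.1 -363.6   -3.1]
top vial_rack 0.95 [ 717.  -279.5   -6. ]
top sample_vial 0.66 [ 359.6 -181.2    0.7]
top [ 384.   20. 1347.]
{'t': 1.1, 'joints': array([ 1.20137799e+00,  4.90923556e-01,  1.55886554e+00, -2.26976022e-05,
        1.09170797e+00, -1.05575119e-01]), 'qvel': array([-0.00218322, -0.00125732,  0.00048245,  0.00054454,  0.00184934,
        0.00198476]), 'tau': array([-1.23983551e-03, -6.12486792e+01, -2.58426118e+01,  6.92988303e-02,
        4.48012829e-02, -2.41414091e-05]), 'eef_pos': array([162.9762251 , 603.41165457, 201.05818683]), 'tcp_rot': array([3.14149973e+00, 3.01035400e-05, 2.87775990e+00]), 'ft_force': array([ 0.04957109, -0.15384256, -0.66951961]), 'moment': array([-0.0262702 , -0.00731979, -0.00805681]), 'grip_force': 0.0, 'opening': 1.0027393353529126}
```

View pics/scene0.png

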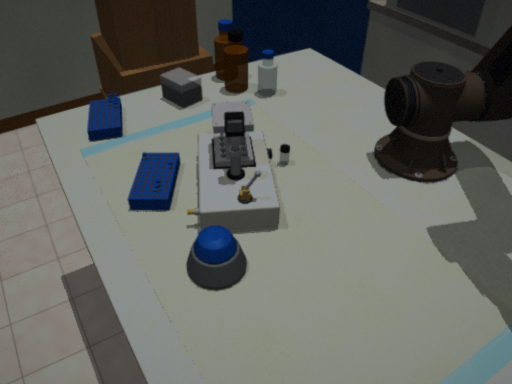

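View pics/top0.png

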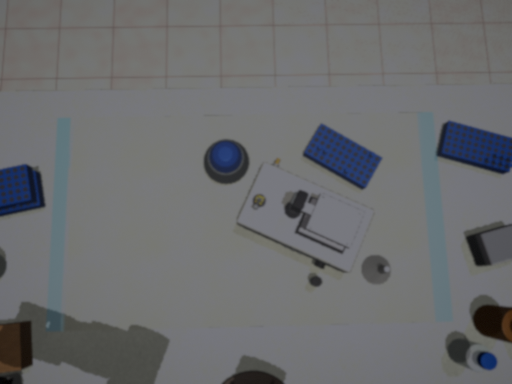

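The scene view shows the lever (brass valve near 245,195, ball near 258,174) leaning to the front, and the black grip at about (235,120). The top view shows the base turned about -24°, with the valve at (259,201) and the grip at (297,203). This agrees with the networks, so next I fit the pose.

```bash
cat >> h.py <<'E'
from scipy.spatial.transform import Rotation as Ro
def fit(obs):  # obs: list of (local xy, world xy)
    a=np.array([o[0] for o in obs],float);b=np.array([o[1] for o in obs],float)
    A=a-a.mean(0);B=b-b.mean(0)
    yaw=np.arctan2((A[:,0]*B[:,1]-A[:,1]*B[:,0]).sum(),(A*B).sum())
    c,s=np.cos(yaw),np.sin(yaw);R=np.array([[c,-s],[s,c]])
    return yaw,b.mean(0)-R@a.mean(0),R
L={"concentrator":(0,0),"lever_pivot":(-15,135),"lever_tip":(-46,135),"sleeve_rim":(0,40),"lift_grip":(0,40),"needle_head":(0,40)}
def measure(cams):
    obs=[];z=[]
    for c in cams:
        p=env.read_camera(c)
        for n,l in L.items():
            d=env.place_of(n,p)
            if d and d[0]["score"]>.3:
                P=w(p,d[0]["at"]); obs.append((l,P[:2],n,c,P[2]))
    y,t,R=fit(obs)
    for o in obs: print(o[3],o[2],(o[1]-t-R@np.array(o[0])).round(1),"z",o[4].round(1))
    print("yaw",y,"t",t); return y,t,R
def go(xyz,yaw,pos=None,y0=None):
    s=env.state(); p=s["eef_pos"]; R=Ro.from_euler("xyz",s["tcp_rot"])
    d=R.inv().apply(np.array(xyz)-p); T=Ro.from_euler("xyz",[np.pi,0,yaw])
    rv=(R.inv()*T).as_rotvec()
    print("total shift/250",(d/250).round(4),"turn/180",(np.degrees(rv)/180).round(4),"rows>=",np.linalg.norm(d)/60,np.degrees(np.linalg.norm(rv))/10.5)
E
python3 - <<'E'
from h import *
y,t,R=measure(["scene","top","scene","top"])
yl=y+np.pi/2
for n,l in [("pivot",(-15,135)),("pre",(-15-85,135)),("grip",(0,40))]: print(n,(t+R@np.array(l)).round(1))
P=t+R@np.array((-100,135)); go([P[0],P[1],210],yl)
p=env.read_camera("wrist"); s=env.state()
T=np.eye(4);T[:3,:3]=Ro.from_euler("xyz",s["tcp_rot"]).as_matrix();T[:3,3]=s["eef_pos"]
print((np.linalg.inv(T)@p["pose"]).round(2),p["camera_matrix"])
E
```

```text
scene concentrator [8.9 5. ] z 2.2
scene lever_pivot [-22.8  16.7] z 101.2
scene lever_tip [-26.4  12. ] z 148.0
scene sleeve_rim [ 0.2 10.5] z 154.3
scene lift_grip [-2.2  9.1] z 225.5
scene needle_head [3.1 8.3] z 169.3
top concentrator [10.   4.9] z 1.9
top lever_pivot [-21.8  23.6] z 95.1
top lever_tip [-27.9  13.2] z 144.6
top sleeve_rim [-1.4  8.3] z 155.7
top lift_grip [-1.4  7.5] z 228.9
top needle_head [-0.9 10.1] z 165.9
scene concentrator [8.9 3.5] z 0.6
scene lever_pivot [ 117.  -230.8] z 3.6
scene lever_tip [-24.8  12.7] z 144.6
scene sleeve_rim [4.  6.9] z 153.6
scene lift_grip [2.9 7.7] z 229.4
scene needle_head [5.5 8.5] z 166.3
top concentrator [12.2  6. ] z -0.9
top lever_pivot [-21.7  19.7] z 99.1
top lever_tip [-25.5  14.8] z 147.3
top sleeve_rim [-0.1  5.7] z 153.4
top lift_grip [3.9 8.2] z 225.9
top needle_head [0.3 8.1] z 165.2
yaw -0.7116843195731809 t [ 528.47474298 -161.06574016]
pivot [605.3 -49. ]
pre [540.9   6.5]
grip [ 554.6 -130.8]
total shift/250 [-2.0821 -1.9108 -0.0359] turn/180 [ 0.     -0.      0.6426] rows>= 11.776144126608978 11.015296789851394
[[  -0.      0.96    0.28   78.99]
 [   1.      0.     -0.      0.57]
 [  -0.      0.28   -0.96 -182.38]
 [   0.      0.      0.      1.  ]] [[266.15886731   0.         249.68027424]
 [  0.         266.15886731 192.23988153]
 [  0.           0.           1.        ]]
```

```bash
sed -i 's/^L=/Z={"concentrator":0,"lever_pivot":102,"lever_tip":147,"sleeve_rim":155,"lift_grip":229,"needle_head":166}\nL=/; s/P=w(p,d\[0\]\["at"\]); obs/P=w(p,d[0]["at"]); abs(P[2]-Z[n])<12 and obs/' h.py
python3 - <<'E'
from h import *
y,t,R=measure(["scene","top","scene","top"])
yl=y+np.pi/2
for n,l in [("pivot",(-15,135)),("pre",(-15-85,135)),("grip",(0,40))]: print(n,(t+R@np.array(l)).round(1))
P=t+R@np.array((-100,135)); go([P[0],P[1],210],yl)
E
```

```text
scene concentrator [0.1 0.6] z 0.7
scene lever_pivot [-1.3  0.1] z 103.6
scene lever_tip [1.7 0.7] z 148.1
scene sleeve_rim [4.4 0.9] z 155.0
scene lift_grip [-1.9  1.7] z 227.4
scene needle_head [2.3 1.2] z 169.5
top concentrator [-0.4  1.9] z -0.9
top lever_pivot [1.9 1. ] z 97.7
top lever_tip [ 1.4 -0.2] z 150.0
top sleeve_rim [ 0.6 -0.4] z 155.4
top lift_grip [ 0.5 -1.7] z 222.7
top needle_head [-3.7 -0.1] z 164.0
scene concentrator [ 0.3 -3.1] z 0.2
scene lever_pivot [-3.4 -2.7] z 100.0
scene lever_tip [-0.9  0.6] z 144.7
scene sleeve_rim [1.  0.5] z 154.2
scene lift_grip [-0.5  0.1] z 227.5
scene needle_head [ 1.9 -0.2] z 166.1
top concentrator [ 1.2 -1.1] z -1.3
top lever_pivot [2.5 1.6] z 98.5
top lever_tip [-1.2  3. ] z 147.4
top sleeve_rim [-1.6 -2. ] z 157.0
top lift_grip [-2.  -1.1] z 225.6
top needle_head [-3.  -1.5] z 168.0
yaw -0.4511497542765082 t [ 538.46475772 -158.22927646]
pivot [583.8 -30.2]
pre [507.3   6.9]
grip [ 555.9 -122.2]
total shift/250 [-1.952  -1.9445 -0.0359] turn/180 [ 0.     -0.      0.5596] rows>= 11.481198301605563 9.593787685380189
```

drive_tool(
  rows=[
    [[-0.163,-0.162,-0.003,0,0,0,0],[-0.163,-0.162,-0.003,0,0,0,0],[-0.163,-0.162,-0.003,0,0,0,0],[-0.163,-0.162,-0.003,0,0,0,0],[-0.163,-0.162,-0.003,0,0,0,0]],
  ],
)

```text
t: 4.58
eef_pos: [307.5, 353.2, 205.0]
tcp_rot: [3.141, 0.0, 2.878]
ft_force: [0.4, 0.6, 0.7]
opening: 0.529
grip_force: 0.0
```

drive_tool(
  rows=[
    [[-0.163,-0.162,-0.003,0,0,0,0],[-0.163,-0.162,-0.003,0,0,0,0],[-0.163,-0.162,-0.003,0,0,0,0],[-0.163,-0.162,-0.003,0,0,0,0],[-0.163,-0.162,-0.003,0,0,0,0]],
  ],
)

```text
t: 5.2
eef_pos: [451.6, 104.4, 208.8]
tcp_rot: [3.141, 0.001, 2.878]
ft_force: [0.3, 0.6, -0.6]
opening: 0.029
grip_force: 0.0
```

drive_tool(
  rows=[
    [[-0.163,-0.162,-0.003,0,0,0,0],[-0.163,-0.162,-0.003,0,0,0,0],[0,0,0,0,0,0.056,0],[0,0,0,0,0,0.056,0],[0,0,0,0,0,0.056,0]],
  ],
)

```text
t: 5.82
eef_pos: [508.3, 6.5, 210.0]
tcp_rot: [3.141, -0.0, 2.344]
ft_force: [0.3, 0.4, 0.9]
opening: 0.003
grip_force: 0.0
```

drive_tool(
  rows=[
    [[0,0,0,0,0,0.056,0],[0,0,0,0,0,0.056,0],[0,0,0,0,0,0.056,0],[0,0,0,0,0,0.056,0],[0,0,0,0,0,0.056,0]],
  ],
)

```text
t: 6.45
eef_pos: [508.3, 6.7, 210.1]
tcp_rot: [3.141, -0.0, 1.465]
ft_force: [-0.3, 0.0, -0.2]
opening: 0.007
grip_force: 0.0
```

drive_tool(
  rows=[
    [[0,0,0,0,0,0.056,0],[0,0,0,0,0,0.056,0]],
  ],
)

```text
t: 6.7
eef_pos: [508.3, 6.7, 210.1]
tcp_rot: [3.142, -0.0, 1.113]
ft_force: [-0.2, 0.4, -0.9]
opening: 0.004
grip_force: 0.0
```

Run:
```python
from h import *
y,t,R=measure(["wrist","scene","top","wrist"])
p=env.read_camera("wrist"); cv2.imwrite("pics/w1.png",p["color"])
P=t+R@np.array((-15-65,135)); go([P[0],P[1],152],y+np.pi/2)
print(env.state()["eef_pos"],env.state()["opening"])
```

```text
wrist concentrator [3.8 1.8] z 2.6
wrist lever_pivot [ 2.3 -1.2] z 97.9
wrist lever_tip [0.1 4.2] z 148.2
wrist sleeve_rim [0.1 2. ] z 153.6
wrist needle_head [ 0.7 -2.9] z 159.6
scene concentrator [-1.3 -0.7] z 1.2
scene lever_pivot [-1.4 -3.8] z 105.7
scene lever_tip [ 1.1 -0.4] z 145.7
scene sleeve_rim [ 2.6 -0.2] z 155.5
scene lift_grip [-1.  -1.3] z 228.6
scene needle_head [3.4 0.2] z 165.6
top concentrator [-0.1 -2.2] z -1.0
top sleeve_rim [1.9 0.4] z 155.8
top lift_grip [-3.9  1.2] z 229.1
top needle_head [ 0.1 -4.7] z 165.2
wrist concentrator [0.6 0.9] z 0.3
wrist lever_pivot [0.3 0.9] z 99.3
wrist lever_tip [-2.3  2.3] z 146.3
wrist sleeve_rim [-3.   3.1] z 148.5
wrist needle_head [-4.1  0.3] z 162.6
yaw -0.44987097796827635 t [ 538.88910781 -156.7907862 ]
total shift/250 [0.0044 0.0746 0.2321] turn/180 [-0.     -0.     -0.0008] rows>= 1.015914741381547 0.013148919752627915
[508.29294585   6.72501548 210.01987857] 0.00434469404251855
```

View pics/w1.png

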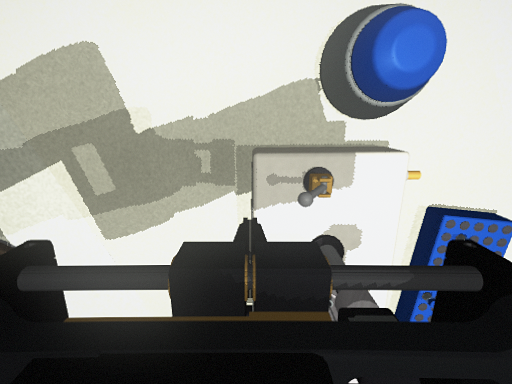

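The wrist view shows the valve at (318,182), with the ball at (305,198) leaning to the front. The closed fingers at about x=250 are in front of it and in line with it. I'll descend and push to the back.

drive_tool(
  rows=[
    [[0.004,0.037,0.116,0,0,0,0],[0,0.037,0.116,0,0,0,0],[0,0,0,0,0,0,0]],
  ],
)

```text
t: 8.52
eef_pos: [524.8, -0.5, 150.6]
tcp_rot: [-3.138, 0.001, 1.118]
ft_force: [-1.1, 0.0, 0.5]
opening: 0.004
grip_force: 0.0
```

drive_tool(
  rows=[
    [[0,0.05,0,0,0,0,0],[0,0.05,0,0,0,0,0],[0,0.05,0,0,0,0,0],[0,0.05,0,0,0,0,0],[0,0.05,0,0,0,0,0]],
  ],
)

```text
t: 9.15
eef_pos: [582.4, -28.2, 152.1]
tcp_rot: [3.142, -0.0, 1.118]
ft_force: [0.3, 0.1, -1.0]
opening: 0.008
grip_force: 0.0
```

drive_tool(
  rows=[
    [[0,0.016,0,0,0,0,0],[0,0.008,0,0,0,0,0],[0,0,0,0,0,0,0]],
  ],
)

```text
t: 9.52
eef_pos: [586.9, -30.3, 152.0]
tcp_rot: [-3.141, -0.0, 1.119]
ft_force: [0.2, 0.2, 0.4]
opening: 0.006
grip_force: 0.0
```

Run:
```python
from h import *
t=np.array([538.7,-157.5]);y=-.4505;c,s=np.cos(y),np.sin(y);R=np.array([[c,-s],[s,c]])
st=env.state(); print("tcp rel pivot local",R.T@(st["eef_pos"][:2]-t)-[-15,135],st["eef_pos"][2],"F local",R.T@st["ft_force"][:2],st["ft_force"][2])
for c in ["wrist","scene","top"]:
    p=env.read_camera(c)
    for d in env.place_of("lever_tip",p)[:2]:
        P=w(p,d["at"]); print(c,d["score"],R.T@(P[:2]-t)-[-15,135],P[2]-102)
    if c=="wrist": cv2.imwrite("pics/w2.png",p["color"])
```

```text
tcp rel pivot local [2.98816932 0.44775471] 152.00408726239445 F local [0.05510365 0.25476366] 0.3595186247962536
wrist 0.8 [-31.7236992    3.47072884] 47.353527922449416
scene 0.43 [-30.38283064  -2.61690497] 45.38154000211182
scene 0.27 [ 231.94305675 -164.57453816] -99.25823273324124
```

View pics/w2.png

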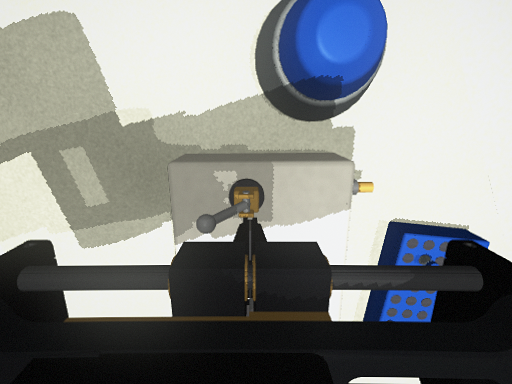

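The wrist view shows the ball still at (206,223) and the valve at (246,197). The lever did not move, even though the fingers are now past it. I need a close view from the scene camera.

Run:
```python
from h import *
t=np.array([538.7,-157.5]);y=-.4505;c,s=np.cos(y),np.sin(y);R=np.array([[c,-s],[s,c]])
st=env.state();e=st["eef_pos"];out=[]
def W(x,yy,z): return np.r_[t+R@np.array([x,yy]),z]
pts={"pivot":W(-15,135,102),"tip":W(-46,135,147),"fing":e-[0,0,19],"shut":W(16,135,147)}
for c in ["scene","wrist"]:
    p=env.read_camera(c);uv={k:proj(p,v) for k,v in pts.items()};print(c,{k:v.round(1) for k,v in uv.items()})
    o=uv["pivot"].astype(int)-[50,50]; o=np.clip(o,0,None)
    im=cv2.resize(p["color"][o[1]:o[1]+100,o[0]:o[0]+100],(400,400),interpolation=cv2.INTER_CUBIC)
    im=cv2.convertScaleAbs(im,alpha=1.6)
    im2=im.copy()
    for k,v in uv.items(): q=((v-o+.5)*4).astype(int);cv2.circle(im2,tuple(map(int,q)),5,(0,0,255),1);cv2.putText(im2,k,tuple(map(int,q+[6,0])),0,.4,(0,255,0),1)
    out.append(im2)
cv2.imwrite("pics/c3.png",np.hstack(out))
```

```text
scene {'pivot': array([244.4, 190. ]), 'tip': array([257.7, 174. ]), 'fing': array([243. , 179.8]), 'shut': array([230.6, 175.7])}
wrist {'pivot': array([246.8, 205.1]), 'tip': array([205.3, 224.5]), 'fing': array([250.1, 217. ]), 'shut': array([287. , 224.3])}
```

View pics/c3.png

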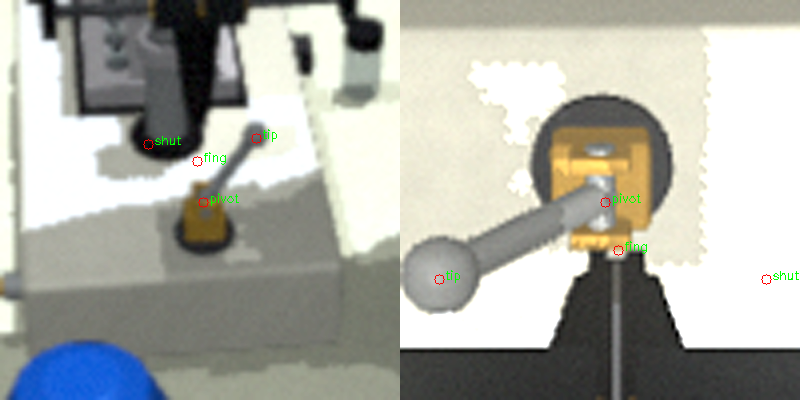

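Run:
```python
from h import *
print(env.nose_length,env.state()["t"])
e=env.state()["eef_pos"]
p=env.read_camera("scene")
for z in (0,-19,-40): print(z,proj(p,e+[0,0,z]))
im=p["color"][120:220,180:320]
cv2.imwrite("pics/c4.png",cv2.convertScaleAbs(cv2.resize(im,None,fx=5.5,fy=5.5,interpolation=cv2.INTER_CUBIC),alpha=2.5,beta=40))
```

```text
19.0 9.925
0 [242.86753425 173.30905017]
-19 [242.96502138 179.8526652 ]
-40 [243.07051907 186.90147582]
```

View pics/c4.png

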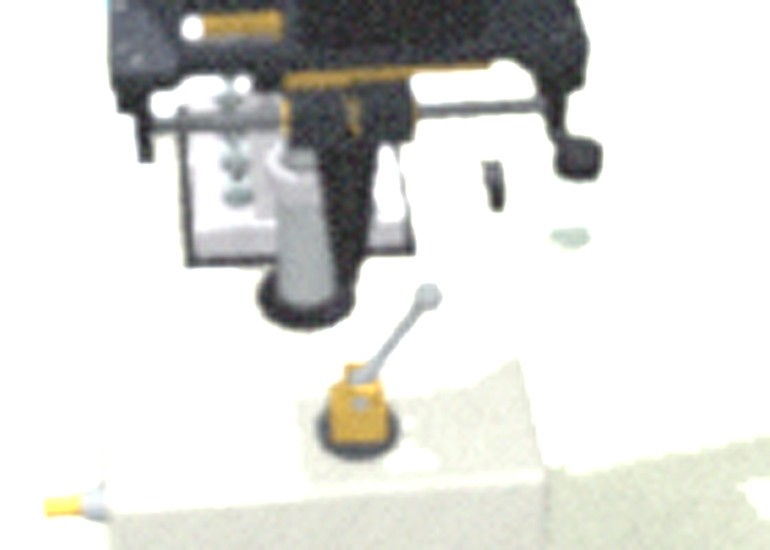

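Seen from the scene camera, the fingertip ends at (243,173), where the TCP itself projects, and the lever ball is untouched at (258,174). So the closed fingertips end about 19 mm higher than the stated nose length and passed over the ball. I'll back off, go 19 mm lower and push again.

drive_tool(
  rows=[
    [[0,-0.14,0,0,0,0,0],[0,-0.14,0,0,0,0,0],[0,0,0.038,0,0,0,0],[0,0,0.038,0,0,0,0],[0,0,0,0,0,0,0]],
  ],
)

```text
t: 10.6
eef_pos: [524.4, -0.2, 132.0]
tcp_rot: [-3.14, 0.0, 1.118]
ft_force: [0.1, -0.7, 0.3]
opening: 0.002
grip_force: 0.0
```

drive_tool(
  rows=[
    [[0,0.04,0,0,0,0,0],[0,0.04,0,0,0,0,0],[0,0.04,0,0,0,0,0],[0,0.04,0,0,0,0,0],[0,0.04,0,0,0,0,0]],
  ],
)

```text
t: 11.22
eef_pos: [569.8, -21.9, 133.7]
tcp_rot: [3.141, -0.0, 1.119]
ft_force: [-1.8, 1.5, 1.5]
opening: 0.008
grip_force: 0.9
```

```bash
cat >> h.py <<'E'
t0=np.array([538.7,-157.5]);Y0=-.4505
R0=np.array([[np.cos(Y0),-np.sin(Y0)],[np.sin(Y0),np.cos(Y0)]])
def lever():
    st=env.state(); print("tcp rel pivot",R0.T@(st["eef_pos"][:2]-t0)-[-15,135],st["eef_pos"][2],"F",R0.T@st["ft_force"][:2],st["ft_force"][2])
    for c in ["wrist","scene","top"]:
        p=env.read_camera(c)
        for d in env.place_of("lever_tip",p)[:2]:
            P=w(p,d["at"]); print(c,round(d["score"],2),R0.T@(P[:2]-t0)-[-15,135],P[2]-102)
E
python3 -c "
from h import *
lever()"
```

```text
tcp rel pivot [-16.05725562   0.56406616] 133.68342390388557 F [-2.2983652   0.54020857] 1.4613711958548485
wrist 0.74 [-2.49144537  3.17262678] 55.38420786672208
wrist 0.24 [ 232.17652054 -164.93246448] -105.59415734935357
scene 0.59 [-0.10642078  2.35604031] 51.14945307511425
```

drive_tool(
  rows=[
    [[0,0.03,0,0,0,0,0],[0,0.03,0,0,0,0,0],[0,0.03,0,0,0,0,0],[0,0.016,0,0,0,0,0],[0,0,0,0,0,0,0]],
  ],
)

```text
t: 12.15
eef_pos: [593.2, -33.4, 132.9]
tcp_rot: [3.141, -0.0, 1.118]
ft_force: [0.1, -0.6, -0.5]
opening: 0.006
grip_force: 0.0
```

```bash
python3 -c "
from h import *
lever()"
```

```text
tcp rel pivot [10.03175964  0.40474187] 132.9458102356578 F [ 0.34413633 -0.45603403] -0.474838651179773
wrist 0.72 [22.51897437  0.60954823] 51.0647066544968
scene 0.44 [22.74643901  0.80470811] 48.46427749995803
```

drive_tool(
  rows=[
    [[0,0.016,0,0,0,0,0],[0,0.012,0,0,0,0,0],[0,0,0,0,0,0,0]],
  ],
)

```text
t: 12.82
eef_pos: [599.3, -36.4, 132.9]
tcp_rot: [-3.142, -0.0, 1.118]
ft_force: [-1.3, 0.9, -0.7]
opening: 0.007
grip_force: 0.2
```

drive_tool(
  rows=[
    [[0,0.008,0,0,0,0,0],[0,0.008,0,0,0,0,0]],
  ],
)

```text
t: 13.08
eef_pos: [601.3, -37.5, 132.7]
tcp_rot: [-3.138, 0.0, 1.118]
ft_force: [-10.8, 6.0, 4.6]
opening: 0.004
grip_force: 6.7
```

```bash
python3 -c "
from h import *
lever()"
```

```text
tcp rel pivot [19.067025   0.3123692] 132.71659393069075 F [-12.33352811   0.65301577] 4.591238659142315
wrist 0.71 [25.91856126 -0.30564213] 43.475672949689425
scene 0.6 [29.26754744  0.83164912] 43.13657451777169
```

The lever is at its stop: 12 N on the tool, and the tip measures about +29 mm to the back. Next I back away, rise, turn toward the grip and open.

drive_tool(
  rows=[
    [[0,-0.04,0,0,0,0,0],[0,-0.04,0,0,0,0,0],[0,-0.05,-0.17,0,0,0,0],[0,-0.05,-0.17,0,0,0,0],[0,0,-0.17,0,0,0,0]],
  ],
)

```text
t: 14.0
eef_pos: [561.4, -17.9, 262.2]
tcp_rot: [3.141, -0.0, 1.119]
ft_force: [0.6, -1.3, 0.0]
opening: 0.006
grip_force: 0.0
```

drive_tool(
  rows=[
    [[0,0,0,0,0,-0.056,1],[0,0,0,0,0,-0.056,1],[0,0,0,0,0,-0.056,1],[0,0,0,0,0,-0.056,1],[0,0,0,0,0,-0.056,1]],
  ],
)

```text
t: 14.62
eef_pos: [562.1, -18.3, 260.7]
tcp_rot: [3.141, 0.0, 2.004]
ft_force: [-0.5, 1.0, 0.2]
opening: 0.469
grip_force: 0.0
```

drive_tool(
  rows=[
    [[0,0,0,0,0,-0.056,1],[0,0,0,0,0,-0.056,1],[0,0,0,0,0,-0.056,1],[0,0,0,0,0,-0.052,1],[0,0,0,0,0,0,1]],
  ],
)

```text
t: 15.25
eef_pos: [562.1, -18.3, 260.7]
tcp_rot: [3.141, 0.001, 2.688]
ft_force: [0.0, 0.4, -0.4]
opening: 0.978
grip_force: 0.0
```

Run:
```python
from h import *
lever()
P=t0+R0@np.array((-90,40)); go([P[0],P[1],240],Y0+np.pi)
print(env.state()["joints"],env.state()["tcp_rot"])
```

```text
tcp rel pivot [-24.54167436   0.48113123] 260.69857153531575 F [-0.18060253  0.40130812] -0.4323288098888908
wrist 0.56 [30.77432973  4.05425466] 44.30944139648142
scene 0.55 [31.13884641 -0.59627924] 45.363514286898294
scene 0.41 [ 229.96444914 -165.29798967] -97.54308556018418
top 0.21 [ 79.74755207 136.31905061] -102.30779833087217
total shift/250 [ 0.2012 -0.3826  0.0821] turn/180 [ 0.      0.     -0.0011] rows>= 1.8334060508907022 0.018224379182290695
[-1.50133551e-01  3.45258220e-01  1.63419839e+00  9.26150254e-05
  1.16202893e+00 -1.26712969e+00] [3.14147953e+00 7.67906880e-05 2.68775566e+00]
```

drive_tool(
  rows=[
    [[0.2,0,0,0,0,0,1],[0,-0.19,0,0,0,0,1],[0,-0.19,0.04,0,0,0,1],[0,0,0.04,0,-0.055,0,1],[0,0,0,0,-0.055,0,1]],
  ],
)

```text
t: 16.18
eef_pos: [475.6, -82.6, 240.4]
tcp_rot: [3.14, 0.351, 2.687]
ft_force: [0.7, 0.0, 0.5]
opening: 1.0
grip_force: 0.0
```

drive_tool(
  rows=[
    [[0,0,0,0,-0.055,0,1],[0,0,0,0,-0.055,0,1],[0,0,0,0,-0.055,0,1],[0,0,0,0,0,0,1]],
  ],
)

```text
t: 16.68
eef_pos: [473.3, -98.8, 250.3]
tcp_rot: [-3.095, 0.672, 2.683]
ft_force: [0.3, 0.4, -0.6]
opening: 1.002
grip_force: 0.0
```

Run:
```python
from h import *
st=env.state();print(st["eef_pos"],R0.T@(st["eef_pos"][:2]-t0),st["joints"])
y,t,R=measure(["wrist","scene","wrist","wrist"])
p=env.read_camera("wrist")
G=np.r_[t0+R0@np.array((0,40)),0]
for z in (155,165,187,229,253): print(z,proj(p,G+[0,0,z]))
cv2.imwrite("pics/w5.png",cv2.resize(p["color"],(800,600),interpolation=cv2.INTER_CUBIC))
```

```text
[473.32819103 -98.77962816 250.29862223] [-84.41740336  24.39789921] [-0.23297321  0.0658985   2.24441213 -0.81013763  0.25786032 -0.59863798]
wrist concentrator [ 9.3 -1.9] z -1.2
wrist lever_pivot [-22.9  12.7] z 99.7
wrist lever_tip [ 22.9 -18.3] z 150.1
wrist sleeve_rim [-3.5  3.9] z 152.5
wrist lift_grip [-3.9  2.6] z 224.7
wrist needle_head [-4.9 -0.4] z 163.9
scene concentrator [ 5.4 -5. ] z -0.5
scene lever_pivot [-28.   10.8] z 103.2
scene lever_tip [ 23.7 -20. ] z 146.2
scene sleeve_rim [-1.1  2.1] z 155.9
scene lift_grip [-1.6  4.1] z 227.0
scene needle_head [-1.9 -0.6] z 167.5
wrist concentrator [ 7.7 -2.4] z -2.8
wrist lever_pivot [-24.5  13.9] z 99.1
wrist lever_tip [ 25.6 -18. ] z 147.1
wrist sleeve_rim [-5.5  2. ] z 150.6
wrist lift_grip [-2.   1.1] z 226.4
wrist needle_head [-1.6  0.3] z 163.3
wrist concentrator [11.2  0.5] z 1.0
wrist lever_pivot [-23.5  13.1] z 94.3
wrist lever_tip [ 24.3 -14.9] z 147.9
wrist sleeve_rim [-4.1  4.1] z 148.5
wrist lift_grip [-1.2 10.2] z 224.8
yaw -0.7294583250894033 t [ 531.41794787 -152.75250891]
155 [267.71309399 189.29585747]
165 [267.73680364 196.14554213]
187 [267.79404087 212.13758523]
229 [267.92697326 246.76218663]
253 [268.02074171 269.45584766]
```

View pics/w5.png

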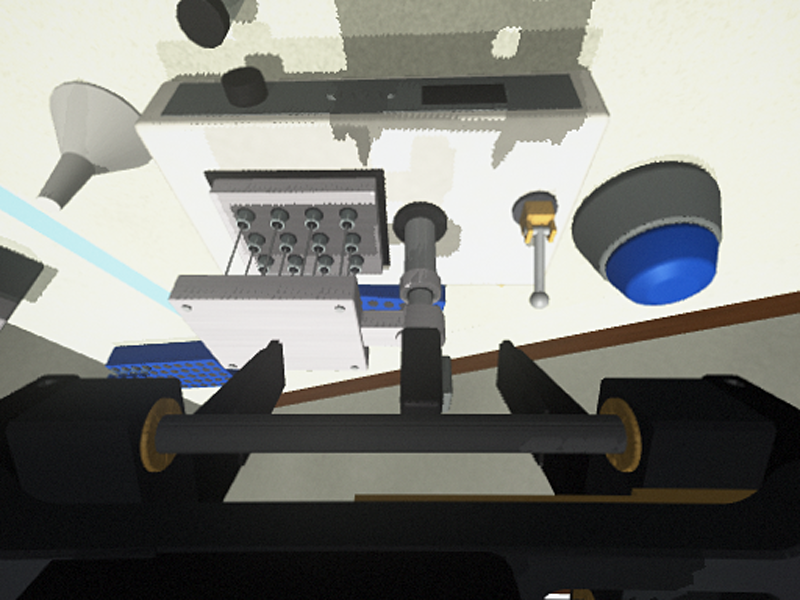

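The picture is upside down. The column runs from its foot at (420,215) up to the grip at (420,370), with the button on its right, and a short piece of bright tube shows near (420,295). The lever at (540,260) is shut. I'll zoom in on the tube.

Run:
```python
from h import *
ps=[env.read_camera("wrist") for _ in range(4)]
im=np.mean([p["color"].astype(float) for p in ps],0)
g=im.mean(2)
for r in range(172,218): print(r, g[r,260:278].round().astype(int))
c=im[165:225,230:310].astype(np.uint8)
cv2.imwrite("pics/c6.png",cv2.resize(c,None,fx=10,fy=10,interpolation=cv2.INTER_NEAREST))
```

```text
172 [ 77  85  92 101 108 111 122 125 119 118 124 119 118 113 104  99  98  91]
173 [ 84  98 115 116 116 119 120 116 117 121 120 111 118 118 109 111 106  97]
174 [107 113 116 115 117 122 118 105 117 122 121 112 117 115 111 110 110 110]
175 [109 113 115 118 120 118 105 106 119 123 121 111 118 111 110 109 107 104]
176 [111 113 115 119 120 103 104 107 122 126 110 107 121 112 109 109 108 106]
177 [113 115 118 119 104 103 107 108 122 124 109 109 116 110 108 110 109 107]
178 [112 116 120 104 102 105 107 109 123 119 111 110 110 109 108 109 108 108]
179 [112 117 119 103 103 106 109 107 126 115 111 110 108 108 109 108 109 109]
180 [114 115 137 112 106 111 111 111 139 124 116 112 112 112 112 112 109 107]
181 [135 141 172 129 117 120 118 114 112 114 115 114 117 119 121 120 111 108]
182 [193 206 130 111 116 118 118 113 114 116 115 116 116 116 117 115 119 119]
183 [199 198 129 112 109 108 106 100 100 102 100 102 104 111 116 117 116 117]
184 [108 106 101  99  69  65  59  57  56  58  52  58  52  76 100 112 114 117]
185 [111 102  69  46  53  68  80  96  95  97  86  86  69  62  57  78 100 116]
186 [108
[... 1571 characters left out ...]
107]
207 [100 101 105 104 106 106 107 108 109 109 110 110 110 110 110 109 108 107]
208 [ 99 100 100 101 102 103 104 105 105 104 105 104 104 104 104 109 110 109]
209 [76 74 75 76 76 77 77 77 78 77 77 78 79 79 77 96 98 97]
210 [40 41 41 41 41 40 42 41 42 41 42 41 42 43 42 42 40 42]
211 [42 44 46 44 45 44 45 44 45 46 44 44 45 45 46 46 45 47]
212 [45 45 44 44 45 45 44 45 44 44 45 45 45 45 46 45 46 47]
213 [46 44 45 46 45 44 45 44 46 45 44 46 45 45 46 45 46 45]
214 [45 45 46 45 44 45 44 45 44 46 45 45 44 46 44 46 45 45]
215 [45 45 44 44 44 45 45 44 45 45 45 44 46 45 45 46 46 46]
216 [46 45 44 44 45 45 44 44 44 44 44 45 45 45 44 46 46 45]
217 [44 44 44 44 43 45 45 44 45 44 45 45 44 43 44 44 44 44]
```

View pics/c6.png

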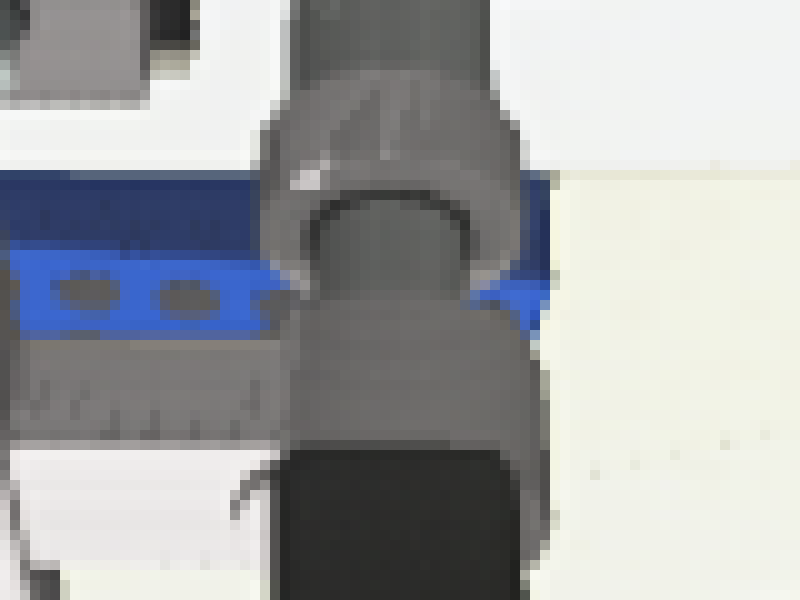

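The zoom shows the tube coming out of the collar at about (390,190) and meeting the hub at about (390,290), with no ring resolved. I'll get the extension from geometry instead: the rim bore's front at row 184.4 and the grip's foot edge at row 209.3.

Run:
```python
from h import *
p=env.read_camera("wrist")
L3=lambda x,y,z:np.r_[t0+R0@np.array([x,y]),z]
print("bore",proj(p,L3(-10,40,155)),"collar L,R",proj(p,L3(0,56.5,155)),proj(p,L3(0,23.5,155)),"collar front",proj(p,L3(-16.5,40,155)))
for e in (0,5,10,15,20): print(e,proj(p,L3(-23,40,187+e)),proj(p,L3(-23,27,187+e))[0],proj(p,L3(-23,53,187+e))[0], "grip top",proj(p,L3(-23,40,243+e)))
print(p["pose"].round(3))
s=env.state();T=Ro.from_euler("xyz",[np.pi,0,Y0+np.pi]);R=Ro.from_euler("xyz",s["tcp_rot"])
print("turn in tool frame",((R.inv()*T).as_rotvec(degrees=True)/180).round(4), s["joints"].round(2))
g=p["color"].mean(2);print(g[255:300,268].round().astype(int))
```

```text
bore [267.86457641 184.29621074] collar L,R [281.49021425 189.39656969] [254.01606281 189.1964355 ] collar front [267.96708556 180.90348791]
0 [268.18011575 200.96886699] 255.96550029706802 280.45752125609454 grip top [268.42415719 250.62495404]
5 [268.19864744 204.93335882] 255.85841099608172 280.60298673665676 grip top [268.45053953 255.69734293]
10 [268.21773668 208.98057474] 255.74915281154452 280.7517794851396 grip top [268.4778345  260.89187602]
15 [268.23740704 213.11324837] 255.63765606251312 280.9040183404064 grip top [268.50608633 266.21326255]
20 [268.25768341 217.33423994] 255.52384791597495 281.0598279769988 grip top [268.53534204 271.66646779]
[[ 4.69000e-01 -5.23000e-01 -7.12000e-01  3.19748e+02]
 [ 8.83000e-01  2.44000e-01  4.02000e-01 -1.28430e+01]
 [-3.60000e-02 -8.16000e-01  5.77000e-01  3.43464e+02]
 [ 0.00000e+00  0.00000e+00  0.00000e+00  1.00000e+00]]
turn in tool frame [-0.0153  0.214  -0.0074] [-0.23  0.07  2.24 -0.81  0.26 -0.6 ]
[ 33  37  44  54  52  40  37  40  38  37  39  37  41  40  40  47  44  39
  47  46  48  49  48  49  52  50  52  50  50  49  50  54  50  44  62 139
 134 133 133 134 138 138 138 135 134]
```

Extension ≈ 10 mm: the rim matches to 0.1 px, the foot edge at row 209.0 gives 10.0, and the network averages of 8 to 11 agree. So the lift is 70 mm. I'll turn the tool upright again.

drive_tool(
  rows=[
    [[0,0,0,-0.003,0.043,-0.0015,1],[0,0,0,-0.003,0.043,-0.0015,1],[0,0,0,-0.003,0.043,-0.0015,1],[0,0,0,-0.003,0.043,-0.0015,1],[0,0,0,-0.003,0.043,-0.0015,1]],
  ],
)

```text
t: 19.0
eef_pos: [472.7, -104.8, 250.8]
tcp_rot: [-3.121, 0.063, 2.676]
ft_force: [0.2, 0.4, -0.0]
opening: 1.0
grip_force: 0.0
```

Run:
```python
from h import *
s=env.state();print(s["t"],s["eef_pos"],s["joints"].round(3))
P=t0+R0@np.array((0,40)); go([P[0],P[1],320],Y0+np.pi)
```

```text
19.0 [ 472.72267575 -104.80845901  250.75921289] [-0.338  0.212  1.858 -0.033  1.012 -1.425]
total shift/250 [-0.3448  0.085  -0.2576] turn/180 [-0.0066  0.02   -0.0051] rows>= 1.8278052300363938 0.3711796239141711
```

drive_tool(
  rows=[
    [[0,0,-0.13,-0.0066,0.02,-0.005,1],[0,0,-0.128,0,0,0,1],[-0.172,0.042,0,0,0,0,1],[-0.172,0.042,0,0,0,0,1],[0,0,0,0,0,0,1]],
  ],
)

```text
t: 19.62
eef_pos: [559.2, -122.3, 313.8]
tcp_rot: [-3.14, 0.002, 2.691]
ft_force: [-0.6, 0.3, -0.7]
opening: 1.002
grip_force: 0.0
```

Run:
```python
from h import *
s=env.state();print(s["t"],s["eef_pos"],s["tcp_rot"],s["joints"].round(3))
y,t,R=measure(["wrist","top","scene","wrist"])
P=t0+R0@np.array((0,40)); print(P)
go([P[0],P[1],232],Y0+np.pi)
p=env.read_camera("wrist"); e=P
for n,l in [("cheek top",(0,27,253)),("face top",(0,53,253)),("button",(0,59,239))]: print(n,proj(p,np.r_[t0+R0@np.array(l[:2]),l[2]]))
cv2.imwrite("pics/w7.png",p["color"])
```

```text
19.625 [ 559.17538118 -122.27657291  313.79185179] [-3.14027880e+00  2.46301099e-03  2.69061242e+00] [-0.33   0.32   1.529 -0.002  1.29  -1.449]
wrist concentrator [12.2 -2.6] z -1.5
wrist lever_pivot [-21.1  14.4] z 97.4
wrist lever_tip [ 24.6 -16.9] z 148.4
wrist sleeve_rim [-4.6  4.4] z 152.6
wrist lift_grip [-2.7  5.7] z 224.8
wrist needle_head [-5.1  3.4] z 163.6
top lever_pivot [-26.9  16. ] z 100.5
top lever_tip [ 23.5 -16.3] z 145.6
scene concentrator [ 4.9 -4.4] z 1.7
scene lever_pivot [-28.6  11.9] z 104.6
scene lever_tip [ 26.8 -20.7] z 143.2
scene sleeve_rim [-0.4  2.3] z 158.4
scene lift_grip [-4.4 -2.3] z 229.1
scene needle_head [0.9 1.6] z 165.8
wrist concentrator [ 6.5 -0.8] z 0.3
wrist lever_pivot [-23.8  15.4] z 95.8
wrist lever_tip [ 23.5 -17.6] z 145.2
wrist sleeve_rim [-2.7  4.4] z 153.2
wrist needle_head [-2.6  2. ] z 160.4
yaw -0.7234763283523795 t [ 531.97419697 -154.28181609]
[ 556.11662813 -121.49081972]
total shift/250 [ 0.0067 -0.0008  0.3321] turn/180 [-0.0004  0.0012 -0.0002] rows>= 1.384165098975672 0.021086252276421424
cheek top [235.32903755 198.72071308]
face top [262.326901   198.69136765]
button [267.62550982 194.46066758]
```

View pics/w7.png

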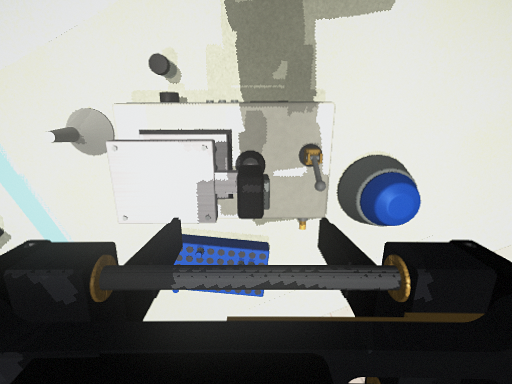

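The wrist view shows the grip's top at about columns 237 to 264, rows 165 to 218, centred between the open fingers. The lever is shut, ball at (320,186). I'll refine the lateral centring from the edge profile.

Run:
```python
from h import *
p=env.read_camera("wrist");g=p["color"].astype(float).mean(2)
for r in (175,185,195,200,205,210,214): print(r,g[r,230:276].astype(int))
L3=lambda x,y,z:np.r_[t0+R0@np.array([x,y]),z]
for x in (-20,0,20):print(x,[proj(p,L3(x,y,253)).round(1) for y in (27,53)],proj(p,L3(x,27,197)).round(1),proj(p,L3(x,59,243)).round(1))
```

```text
175 [170 171 169 170 171 173 173  78  43  43  42  42  44  45  43  44  43  40
  42  41  41  42  43  43  41  42  38  38  42  41  42  39  35  50  49  50
  50  43 153 173 173 173 173 224 231 229]
185 [161 160 160 164 164 147 148  65  43  43  50  47  46  52  49  63  65  65
  51  52  63  66  64  54  48  62  63  53  49  50  55  50  43  46 124 155
 159 159 135 102 167 176 177 177 176 179]
195 [ 51  49  42 170 181 181 187  79  41  47  48  50  48  49  47  51  48  49
  46  50  50  48  46  48  47  46  49  46  46  49  48  44  37  53  74  92
  95  94  80  78 168 178 176 174 177 176]
200 [174 177 175 174 173 178 180  89  42  44  48  48  51  50  49  44  48  50
  48  49  48  48  48  47  49  48  49  47  46  50  47  42  41  56  76  92
  94  92  82 102 168 174 174 175 177 176]
205 [176 174 172 173 173 176 183  87  44  41  46  48  49  52  49  48  49  50
  48  50  49  48  48  46  46  50  46  48  47  45  49  44  41  54  93  97
  92  92  78 100 173 177 177 173 173 178]
210 [170 172 173 173 176 174 179 111  50  45  45  51  50  51  51  50  51  49
  49  49  51  48  48  49  44  48  47  47  45  48  44  46  40  66 172 184
 176 177 178 175 175 175 174 176 174 172]
214 [172 190 173 168 190 193 241 159  56  43  48  51  50  50  52  50  49  47
  48  47  51  49  51  48  48  49  47  49  46  49  47  44  38  82 169 175
 175 171 172 172 174 172 174 175 175 176]
-20 [array([235. , 178.5]), array([262.6, 178.5])] [237.6 167.1] [268.3 176.1]
0 [array([235.3, 198.7]), array([262.3, 198.7])] [237.8 184. ] [267.9 195.6]
20 [array([235.7, 218.1]), array([262.1, 218. ])] [238.1 200.3] [267.5 214.4]
```

Image centring is good: the grip mid is at column 250.2 and the finger mid at about 250. I shift 2 mm toward the button side, so that after pressing the jaws centre on both faces, and descend to z ≈ 221.

drive_tool(
  rows=[
    [[0.007,0.006,0.12,0,0,0,1],[0,0,0.12,0,0,0,1],[0,0,0.09,0,0,0,1],[0,0,0.04,0,0,0,1],[0,0,0,0,0,0,1]],
  ],
)

```text
t: 21.75
eef_pos: [556.9, -120.0, 222.4]
tcp_rot: [-3.14, 0.003, 2.69]
ft_force: [0.3, 0.0, -0.9]
opening: 0.997
grip_force: 0.0
```

drive_tool(
  rows=[
    [[0,0,0,0,0,0,0.4],[0,0,0,0,0,0,0.4],[0,0,0,0,0,0,0.4],[0,0,0,0,0,0,0.4],[0,0,0,0,0,0,0.4]],
  ],
)

```text
t: 22.38
eef_pos: [556.8, -120.0, 222.6]
tcp_rot: [-3.14, 0.004, 2.69]
ft_force: [-0.7, 0.1, -0.1]
opening: 0.531
grip_force: 0.0
```

Run:
```python
from h import *
s=env.state();print(s["t"],s["eef_pos"],R0.T@(s["eef_pos"][:2]-t0),s["ft_force"],s["opening"])
p=env.read_camera("scene");cv2.imwrite("pics/c8.png",cv2.convertScaleAbs(cv2.resize(p["color"][70:180,180:290],None,fx=5,fy=5,interpolation=cv2.INTER_CUBIC),alpha=2.2,beta=30))
```

```text
22.375 [ 556.82556878 -119.95156619  222.58342606] [-3.20058683e-02  4.16943653e+01] [-0.65999654  0.0681344  -0.05114599] 0.5311947533186917
```

View pics/c8.png

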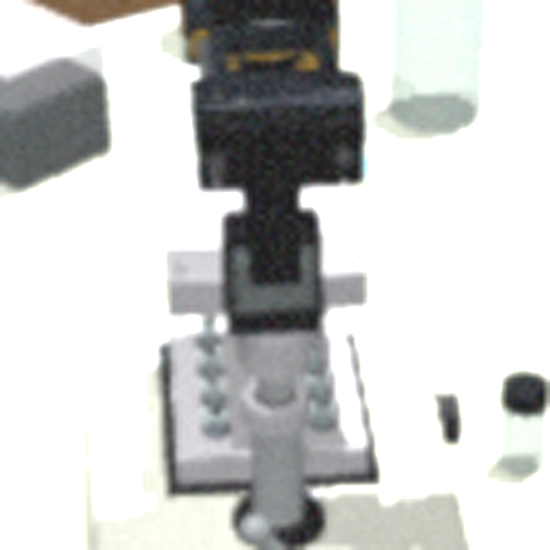

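The view shows the +y finger in front of the grey button (at about (275,275)), covering most of it, with its tip clear of the hub. The height is right, so I close.

drive_tool(
  rows=[
    [[0,0,0,0,0,0,0],[0,0,0,0,0,0,0],[0,0,0,0,0,0,0],[0,0,0,0,0,0,0],[0,0,0,0,0,0,0]],
  ],
)

```text
t: 23.05
eef_pos: [556.7, -120.1, 222.3]
tcp_rot: [-3.14, 0.003, 2.69]
ft_force: [1.6, -3.2, -6.0]
opening: 0.292
grip_force: 30.0
```

Run:
```python
from h import *
s=env.state();print(s)
print(R0.T@(s["eef_pos"][:2]-t0),R0.T@s["ft_force"][:2])
```

```text
{'t': 23.05, 'joints': array([-0.32756205,  0.38937376,  1.67245163, -0.00204215,  1.07664921,
       -1.44616581]), 'qvel': array([-0.00021221, -0.00119217,  0.00150604,  0.0001894 ,  0.00193029,
        0.00025589]), 'tau': array([  1.67250954, -57.4648726 , -26.88806534,   0.49998963,
         0.4939061 ,   0.10890482]), 'eef_pos': array([ 556.71689967, -120.11550304,  222.30412364]), 'tcp_rot': array([-3.14019324,  0.00331687,  2.69036816]), 'ft_force': array([ 1.55474766, -3.20785441, -6.01722272]), 'moment': array([-0.3594723 , -0.20577777,  0.16208534]), 'grip_force': 29.985955953598022, 'opening': 0.2917259936978532}
[-0.05845233 41.49946831] [ 2.7963799  -2.21084365]
```

The button is fully in (27.7 mm across) and the head's weight is carried (-6 N). I lift 70 mm gently.

drive_tool(
  rows=[
    [[0,0,-0.02,0,0,0,0],[0,0,-0.05,0,0,0,0],[0,0,-0.05,0,0,0,0],[0,0,-0.05,0,0,0,0],[0,0,-0.05,0,0,0,0]],
  ],
)

```text
t: 23.68
eef_pos: [556.7, -120.1, 278.8]
tcp_rot: [-3.14, 0.005, 2.69]
ft_force: [1.6, -6.3, -6.2]
opening: 0.292
grip_force: 30.0
```

drive_tool(
  rows=[
    [[0,0,-0.03,0,0,0,0],[0,0,-0.02,0,0,0,0],[0,0,-0.01,0,0,0,0],[0,0,0,0,0,0,0],[0,0,0,0,0,0,0]],
  ],
)

```text
t: 24.3
eef_pos: [556.7, -120.1, 293.6]
tcp_rot: [-3.14, 0.005, 2.69]
ft_force: [1.5, -5.2, -5.0]
opening: 0.295
grip_force: 30.0
```

Run:
```python
from h import *
s=env.state();print(s["t"],s["eef_pos"],s["ft_force"],s["opening"],s["grip_force"])
for c in ["scene","scene","scene","scene","wrist","wrist","wrist","top","top"]:
    p=env.read_camera(c)
    print(c,[(n,[(round(d["score"],2),w(p,d["at"])[2].round(1)) for d in env.place_of(n,p)[:1]]) for n in("sleeve_rim","lift_grip","needle_head")])
p=env.read_camera("scene");L3=lambda x,y,z:np.r_[t0+R0@np.array([x,y]),z]
for z in (155,175,195,215,235,267): print(z,proj(p,L3(0,40,z)).round(1))
im=np.mean([env.read_camera("scene")["color"].astype(float) for _ in range(6)],0).mean(2)
for r in range(135,180): print(r,im[r,226:244].round().astype(int))
```

```text
24.3 [ 556.74717686 -120.09508213  293.64332412] [ 1.48368194 -5.23877957 -4.96729142] 0.29486552004649086 29.99121129512787
scene [('sleeve_rim', [(0.93, np.float64(153.5))]), ('lift_grip', [(0.88, np.float64(298.1))]), ('needle_head', [(0.9, np.float64(237.1))])]
scene [('sleeve_rim', [(0.67, np.float64(150.6))]), ('lift_grip', [(0.97, np.float64(300.5))]), ('needle_head', [(0.94, np.float64(239.6))])]
scene [('sleeve_rim', [(0.76, np.float64(156.3))]), ('lift_grip', []), ('needle_head', [(0.91, np.float64(236.9))])]
scene [('sleeve_rim', [(0.64, np.float64(153.5))]), ('lift_grip', [(0.9, np.float64(298.4))]), ('needle_head', [(0.6, np.float64(5.4))])]
wrist [('sleeve_rim', [(0.59, np.float64(152.4))]), ('lift_grip', [(0.57, np.float64(296.5))]), ('needle_head', [(0.92, np.float64(233.5))])]
wrist [('sleeve_rim', [(0.66, np.float64(149.7))]), ('lift_grip', [(0.94, np.float64(297.2))]), ('needle_head', [(0.88, np.float64(232.3))])]
wrist [('sleeve_rim', [(0.92, np.float64(152.9))]), ('lift_grip', [(0.77, np.float64(296.0))]), ('needle_head', [(0.58, np.float64(232.9))])]
top [('slee
[... 2305 characters left out ...]
 46 50 51 51 52 51 50 49 45 35 34 58 84]
169 [87 72 49 29 33 45 49 51 51 52 51 50 49 46 32 22 39 80]
170 [94 67 32 14 30 44 50 51 51 50 51 51 49 46 30 16 16 46]
171 [78 45 17 12 32 46 49 51 51 52 51 51 48 45 30 13  6 19]
172 [66 28 12 29 43 54 53 52 51 51 51 50 49 45 31 13  7  8]
173 [59 22 30 56 67 69 65 56 52 50 51 51 47 45 28 11  5  5]
174 [58 25 49 69 79 78 71 60 52 50 50 48 39 28 16  7  7  6]
175 [69 37 53 68 76 75 69 58 43 36 33 28 20 14  7  4  5  7]
176 [89 55 50 61 66 65 61 53 37 22 15 11  7 10  6  5  6 16]
177 [96 70 47 50 54 55 53 48 46 30 14  7  7  6  5  6 13 37]
178 [99 90 73 53 45 45 45 50 53 47 31 13  6  9 11 27 48 66]
179 [99 97 93 86 73 52 44 49 53 54 50 33 24 38 46 74 86 91]
```

Run:
```python
from h import *
from scipy.optimize import least_squares
ps=[env.read_camera("scene") for _ in range(8)];p=ps[0]
im=np.mean([q["color"].astype(float) for q in ps],0).mean(2)[:,233:237].mean(1)
C=t0+R0@np.array([0,40]);u=p["pose"][:2,3]-C;u/=np.linalg.norm(u)
row=lambda r,z: proj(p,np.r_[C+u*r,z])[1]
print(im[118:156].round(1))
print("bore front",row(10,155),"collar front",row(16.5,155))
zz=np.arange(150,240,.25);rr=np.array([row(9,z) for z in zz])
# model: bright tube with dark rings, blurred; rows 134..149
def model(q):
    e,off,b,d1,sg,w1=q
    pr=np.full(zz.shape,b)
    # sub-sample rings finely
    out=[]
    zf=np.arange(156,238,.1);rf=np.interp(zf,zz,rr)+off;v=np.full(zf.shape,b)
    for k in range(0,11):
        zc=155+e-10*k; hw=1.5 if k%4==0 else w1/2
        v-=d1*(abs(zf-zc)<hw)
    rows=np.arange(135,150)
    return np.array([ (lambda g:(g*v).sum()/g.sum())(np.exp(-.5*((rf-r)/sg)**2)) for r in rows])
for off in (-1,-.5,0,.5,1,1.5):
    best=min((least_squares(lambda q:model(np.r_[q[0],off,q[1:]])-im[135:150],[e0,48,20,.6,1.2]) for e0 in (77,80,83)),key=lambda s:s.cost)
    print(off,best.x.round(2),round(best.cost,2))
s=env.state();print(s["t"],s["eef_pos"])
```

```text
[57.2 56.3 52.6 50.  49.9 49.7 48.9 41.9 44.6 49.  47.2 40.3 45.  47.9
 41.4 42.3 47.3 45.6 29.9 37.1 47.4 46.9 41.8 46.5 48.4 39.9 45.1 49.9
 47.5 41.7 46.6 47.6 36.2 67.  76.2 64.8 58.3 57.9]
bore front 151.08871143237815 collar front 152.63510286218883
-1 [80.   49.96 36.45  0.79  1.2 ] 62.55
-0.5 [80.   49.81 35.88  0.66  1.2 ] 10.54
0 [83.   45.87 12.75  0.17  1.2 ] 90.7
0.5 [83.   49.62 33.92  0.62  1.2 ] 8.91
1 [83.   50.26 37.97  0.88  1.2 ] 85.74
1.5 [ 80.    41.43 -15.15  -0.45   1.2 ] 134.29
26.85 [ 556.73699808 -120.10853631  293.60607016]
```

Run:
```python
from h import *
ps=[env.read_camera("scene") for _ in range(4)];p=ps[0]
im=np.mean([q["color"].astype(float) for q in ps],0).mean(2)[:,233:237].mean(1)
C=t0+R0@np.array([0,40]);u=p["pose"][:2,3]-C;u/=np.linalg.norm(u)
row=lambda r,z: proj(p,np.r_[C+u*r,z])[1]
zf=np.arange(156,238,.1);r0=np.array([row(9,z) for z in zf]);rows=np.arange(127,150)
for off in (-.5,-.25,0,.25,.5):
    res=[]
    for e in np.arange(76,88,.25):
        for sg in (.35,.5,.7):
            G=np.exp(-.5*((r0+off-rows[:,None])/sg)**2);G/=G.sum(1,keepdims=True)
            th=np.zeros(len(zf));br=np.zeros(len(zf))
            for k in range(11):
                m=1/(1+np.exp((abs(zf-(155+e-10*k))-(1.5 if k%4==0 else .5))/.05))
                if k%4==0: br+=m
                else: th+=m
            A=np.c_[np.ones(len(rows)),rows-140,G@th,G@br]
            x,*_=np.linalg.lstsq(A,im[rows],rcond=None)
            res.append((((A@x-im[rows])**2).sum(),e,sg,x.round(1)))
    print(off,sorted(res,key=lambda a:a[0])[:2])
```

```text
-0.5 [(np.float64(21.88252899800876), np.float64(80.25), 0.7, array([ 49.9,   0. , -46.1, -36.9])), (np.float64(27.515019049062477), np.float64(80.25), 0.5, array([ 48.1,   0. , -28.3, -28.7]))]
-0.25 [(np.float64(23.90382650906806), np.float64(81.0), 0.7, array([ 50.1,   0.1, -47. , -36.8])), (np.float64(27.7651437833605), np.float64(80.75), 0.7, array([ 50. ,   0.1, -46. , -36.7]))]
0 [(np.float64(26.450516643014872), np.float64(81.5), 0.7, array([ 50.1,   0.1, -46.6, -36.8])), (np.float64(26.80722369999381), np.float64(81.75), 0.7, array([ 50.2,   0.1, -47.3, -36.6]))]
0.25 [(np.float64(25.492562132482433), np.float64(82.25), 0.7, array([ 50.1,   0.1, -46.9, -36.7])), (np.float64(29.49844614956579), np.float64(82.5), 0.7, array([ 50.2,   0.1, -47.3, -36.4]))]
0.5 [(np.float64(24.566205285755967), np.float64(83.0), 0.7, array([ 50.1,   0.1, -46.9, -36.7])), (np.float64(28.67670692707968), np.float64(83.0), 0.5, array([ 48.1,   0. , -28.1, -28.7]))]<stdin>:14: RuntimeWarning: overflow encountered in exp
```

The ring fit gives 81.6 mm at zero pixel offset, and the lift arithmetic gives 81.3 mm. I lower 1.5 mm.

drive_tool(
  rows=[
    [[0,0,0.006,0,0,0,0],[0,0,0,0,0,0,0],[0,0,0,0,0,0,0],[0,0,0,0,0,0,0]],
  ],
)

```text
t: 27.55
eef_pos: [556.7, -120.1, 291.9]
tcp_rot: [-3.14, 0.005, 2.69]
ft_force: [2.3, -4.9, -5.5]
opening: 0.292
grip_force: 30.0
```

Run:
```python
from h import *
s=env.state();print(s["t"],s["eef_pos"],s["ft_force"],s["opening"],s["grip_force"])
ps=[env.read_camera("scene") for _ in range(6)]
print(np.mean([q["color"].astype(float) for q in ps],0).mean(2)[132:156,233:237].mean(1).round(1))
lever()
print(env.state()["eef_pos"])
```

```text
27.55 [ 556.71497828 -120.09646234  291.93695057] [ 2.27676326 -4.90440532 -5.52887761] 0.2919397461661272 29.990716874599457
[48.2 40.8 44.8 48.3 39.2 28.1 42.6 47.9 39.3 44.9 49.5 47.9 40.9 46.5
 49.2 40.1 45.6 48.5 43.8 69.1 76.4 65.  58.2 57.9]
tcp rel pivot [ 14.94275735 -93.4987515 ] 291.928938135169 F [ 3.60467589 -4.76236104] -7.299154860880467
wrist 0.57 [28.60955234  3.52298644] 44.448060545751275
scene 0.6 [30.89538185  0.05144797] 42.61557424695741
scene 0.2 [ 16.44867837 -93.72231072] 53.31720681331694
top 0.46 [27.59250368  1.23690762] 44.49201628853643
[ 556.71954184 -120.07764963  291.91205219]
```

```bash
python3 -c "
from cell import env
print(env.job_done())"
```

```text
the job is handed in; nothing more can be done
None
```

I flipped the gas lever to its rear stop, then raised the head to about 80 mm (measured 79.6–79.9 mm) with the lock button squeezed, and handed the job in holding it there; no verdict came back.

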